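# Lock the blade arm of a guillotine

## Robot

A 6-joint arm with a two-finger parallel gripper is mounted at the origin on the work surface. World frame = base frame: x ahead of the robot, y to its left, z up, the work surface at z = 0. Lengths are in mm, angles in rad, forces in N, time in s.
With the tool pointing down it reaches from about 300 to 1000 mm from the base axis. Payload 5.1 kg.
Tool frame: the origin (TCP) lies between the finger pads; the fingertips stand 17 mm ahead of it and the grasp point (between the pads) lies 2 mm behind it; z points along the fingers, y is the line along which they close (so a half turn about z gives the same grasp; the last joint's range is limited). The gripper opens to 95 mm and grips with 3 to 60 N. Pads are 20 mm wide; open, the fingers measure 119 mm over their backs; the gripper's body (75 mm by 180 mm) begins 59 mm behind the grasp point.
Start: joints at [1.037, 0.124, 1.65, -0, 1.367, -0.083], TCP at [283.214, 585.042, 231.656] pointing down, gripper open.
Joint ranges: [-2.61, 2.61], [-1.02, 2.33], [0.03, 2.71], [-1.35, 4.49], [0.32, 2.68], [-2.91, 2.91]. Speed limits (rad/s): [2.57, 2.57, 3.14, 3.14, 3.14, 3.14].

## Interface

Orientations are given as [roll, pitch, yaw] about the fixed x, y, z axes, in that order (R = Rz(yaw) Ry(pitch) Rx(roll)).
In Python, from rig import robot gives the robot as it stands.
- The arm moves only by the tool step_arm, never from a script. Its argument "series" is a list that holds one entry, the list of rows, each a list of 7 numbers: the turn, a rotation vector about the tool's x, y, z in degrees, then the shift along the tool's x, y, z in cm, then the finger opening in cm, from 0 to 9.51. In form: [[[ax, ay, az, x, y, z, gripper], ...]]. A call has 1 to 20 rows; each row is the pose to reach, as a shift and turn from the pose commanded when the call began, along the tool's axes at that moment; what a row does not reach only later rows make up. A row lasts 1/10 s, in which the tool goes at most 50 mm and 8.59 degrees, less where a joint would pass 70% of its speed; a pose out of reach is approached as far as the arm can. A call with a gripper value outside its range is refused whole. The fingers move at their own pace and stop on an object; "squeeze" is the grip in N (left out, the last holds). Time passes only in rows, so rows that repeat a pose let the fingers close. It gives the time, the measured TCP pose, the force, the opening and the grip force at its end, in the units of the state.
- robot.get_obs(): the state, without advancing time (a new reading comes with each control period).
- robot.capture(name): name is "side" or "top"; returns the picture (400x640x3 uint8, red, green, blue); there is no depth.
- robot.camera_info(name): a dict with "mtx" (3x3 intrinsics, pixels), "k1" (the pictures are not rectified: a ray, as slopes to the right and down, at radius r is drawn at 1 + k1 r^2 times it, then the intrinsics apply), "origin" and "orientation" of the camera in the world. Camera axes: x right, y up, looking along -z (the intrinsics and any distortion apply to the point x, -y, -z); pixel columns grow to the right and rows downward; lengths in mm; the calibration is good to about 2 mm. A picture is of the moment at which its call begins. camera_info takes no time and is no camera call.
- robot.hand_in(): hands the job in; it is judged then, once.
The state is a dict: "t": time; "joints": joint angles; "joint_velocities": joint speeds; "joint_torque": joint torques, N m; "ee_pos": TCP position; "orientation": TCP orientation; "force": force on the tool from outside, world axes, zero at the start; "torque": the same for the moment, N m; "finger_gap": finger opening in mm; "grasp_force": force on a finger pad.
Only numpy, scipy, OpenCV 4.12 (cv2) and the standard library are available. Lean on these libraries where they do the work, as an engineer would, in place of code of your own. Each camera call takes 0.05 s, during which the arm holds its last target. There are 200 camera calls.

## Task

Make the paper guillotine safe before it is put away: hold its spring catch down with one fingertip and, keeping it down, slide the bolt fully home into the closed blade arm with the other; then let go so that the catch springs up and locks the bolt. Pick nothing up: leave the blade arm down and everything else where it lies.

Things in the scene. Friction and masses are not known exactly. Their poses are not given: they have to be found in the camera images.
- guillotine: Bench lever guillotine, fixed: grey deck 402 x 300 mm, top 30 mm above the table, yaw within 20 degrees. x points away from the user along the blade, y left, z up; origin on the table under the front face of the low aluminium fence (top 42 mm). The bolt lock is on the narrow ledge in front of the fence, near the blade arm: rod along y at x -30 mm, thumb bar of the catch nearer the user.
- bolt_knob (a point): Top centre of the bolt's knob: upright steel knob 15 mm in diameter, from 66 to 100 mm above the table, on a 10 mm rod in two saddles (tops 60 mm). It slides towards the blade arm (guillotine -y), knob centre from y 36 mm (drawn) to 4 mm (home). A finger pushes it on its +y side, where the rod and its saddle (60 mm) are all that lies below. Axes as the guillotine's.
- bolt (a joint): Travel of the bolt in m: 0 drawn back (at the start 0 to 0.0015), 0.032 at its stop, fully home through the hole in the blade arm. It drags with about 1.5 N and has no spring. While the catch is up the bolt can move only about 2 mm; the catch can spring up again only once the bolt is past 0.027.
- catch_bar (a point): Top centre of the catch's thumb bar: dark flat steel bar parallel to the bolt, 47 mm nearer the user than the knob, 90 mm long (guillotine y -7 to 83 mm), 30 mm deep (x -92 to -62 mm), top 80 mm above the table when up. Pressed from above it swings down about a hinge along y behind the bolt (x -8, z 40 mm): the push is the same all along it, and a fingertip may slide along it.
- catch (a joint): Angle of the catch in rad: 0 up (locking), 0.15 fully down at its stop, where the middle of the bar is 10 mm lower. It frees the bolt from about 0.10 (7 mm down). Its spring takes about 3 N at the middle of the bar to start and 7 N fully down, and brings it back up.
- bolt_hole (a point): Centre of the hole through the aluminium blade arm that the bolt enters, 51 mm above the table while the arm is shut, as now. Shut, the arm lies along the deck's right edge (guillotine y -66 to -50 mm, top 72 mm above the table), hinged at the back, its black handle reaching 187 mm in front of the fence; it can be swung up by the handle.
- knife: Bystander: closed cutting knife, black and yellow, 150 x 22 x 19 mm, lying on the deck; origin at the centre of its underside.
- paperweight: Bystander: brass paperweight with a knob, 52 mm across, 48 mm tall, standing on the deck; origin at the centre of its underside.
- eraser: Bystander: white eraser 22 x 45 x 13 mm on the front ledge, left of the lock; origin at the centre of its underside.
- steel_rule: Bystander: steel rule 300 x 30 x 3 mm on the cutting mat; origin at the centre of its underside.
- tape_roll: Bystander: roll of paper tape lying flat, 84 mm across, 25 mm tall; origin at the centre of its underside.
- paste_jar: Bystander: closed jar 68 mm across, 75 mm tall; origin at the centre of its underside.
- tub: Bystander: open white plastic tub 110 x 150 x 70 mm; origin at the centre of its underside.

How it is judged:
By the outcome, as a careful person would: the job done as asked, in the order asked, and still so for the second after the job is handed in, with the robot touching nothing.
It also fails if it takes over 35 s, if anything falls off the work surface, if the arm or the gripper's body presses on something with over 40 N, if the wrist force passes 120 N, or if a joint passes its speed limit or range.

## Working session

There is one attempt and no reset: what is moved stays moved. The work goes in short steps, Python scripts to look and compute and a tool call to move; the robot and the scene stay as the last step left them, time stands still between calls to the robot, and variables do not carry over. Pictures are saved under pics/ and viewed, at most 10 in all, crops included, and the job is handed in when it is done.

Besides the shell and the picture viewer there is one more tool, called after "Request:" as name(argument=value, ...), one argument or row to a line, values as JSON. step_arm: Moves the arm, as the interface text tells. Its arguments: {"type":"object","properties":{"series":{"type":"array","items":{"type":"array","items":{"type":"array","items":{"type":"number"}}}},"squeeze":{"type":"number"}},"required":["series"]}

```bash
mkdir -p pics; ls
python3 - <<'E'
from rig import robot
import cv2
for n in("side","top"):
    cv2.imwrite(f"pics/{n}0.png",robot.capture(n)[:,:,::-1]); print(robot.camera_info(n))
print(robot.get_obs())
E
```

```text
pics
{'mtx': array([[390.27964459,   0.        , 314.19567361],
       [  0.        , 390.27964459, 198.94631804],
       [  0.        ,   0.        ,   1.        ]]), 'k1': -0.08968771548889509, 'origin': array([470.07049445, 803.71981886, 941.31159424]), 'orientation': array([ 0.74482249,  0.015836  , -3.1212162 ])}
{'mtx': array([[487.55080846,   0.        , 320.50368284],
       [  0.        , 487.55080846, 196.85319388],
       [  0.        ,   0.        ,   1.        ]]), 'k1': -0.1447409553617465, 'origin': array([ 294.80171929,   -1.96937872, 1731.41007683]), 'orientation': array([ 0.12387708,  0.00971582, -1.58726511])}
{'t': 0.1, 'joints': array([ 1.03740257e+00,  1.24472482e-01,  1.65155801e+00, -1.67371246e-05,
        1.36747772e+00, -8.25801576e-02]), 'joint_velocities': array([-0.00068184, -0.00171164, -0.00012882, -0.00046242,  0.00294318,
        0.00090841]), 'joint_torque': array([ 4.74134195e-04, -4.18876934e+01, -3.61098182e+01,  7.77252554e-02,
        4.61390766e-02, -5.97842109e-05]), 'ee_pos': array([282.93982177, 584.57296032, 230.47667183]), 'orientation': array([-3.13968226e+00, -1.41677980e-04,  2.69078232e+00]), 'force': array([0.94777395, 0.66725591, 0.34170552]), 'torque': array([-5.80521905e-05, -1.46983752e-02, -4.19420435e-02]), 'grasp_force': 0.0, 'finger_gap': 95.3469087062412}
```

View pics/top0.png

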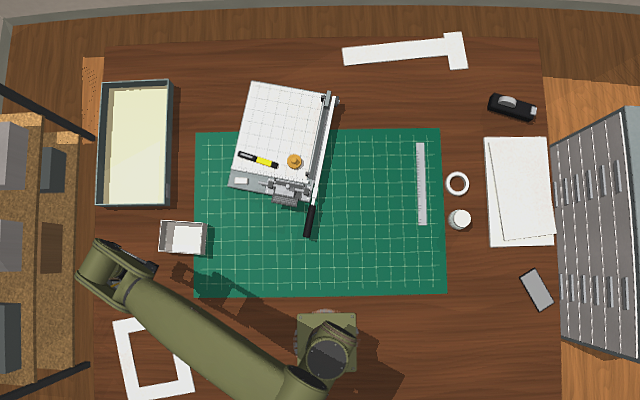

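View pics/side0.png

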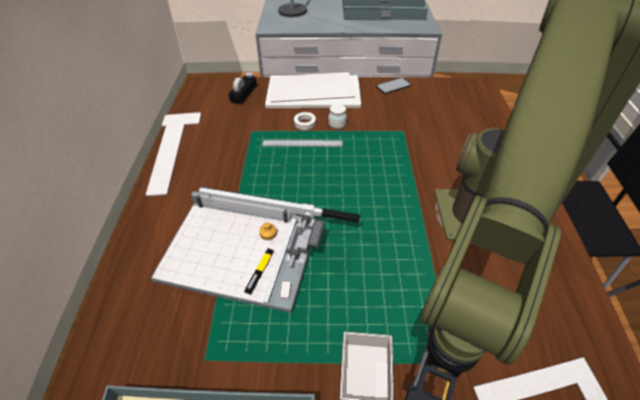

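The guillotine's lock is at about (285,190) in the top view and (308,238) in the side view. The blade arm is on its right, with the handle towards the robot. I'll zoom in on the lock in both views.

Run:
```python
import cv2,numpy as np
a=cv2.imread("pics/top0.png")[70:250,215:350]; b=cv2.imread("pics/side0.png")[190:310,255:365]
c=lambda i,s:cv2.resize(i,None,fx=s,fy=s,interpolation=cv2.INTER_CUBIC)
a=cv2.imread("pics/top0.png")[160:220,220:325]
A=c(a,7);B=c(b[0:100],6)
cv2.imwrite("pics/tz.png",A);cv2.imwrite("pics/sz.png",B);print(A.shape,B.shape)
```

```text
(420, 735, 3) (600, 660, 3)
```

View pics/tz.png

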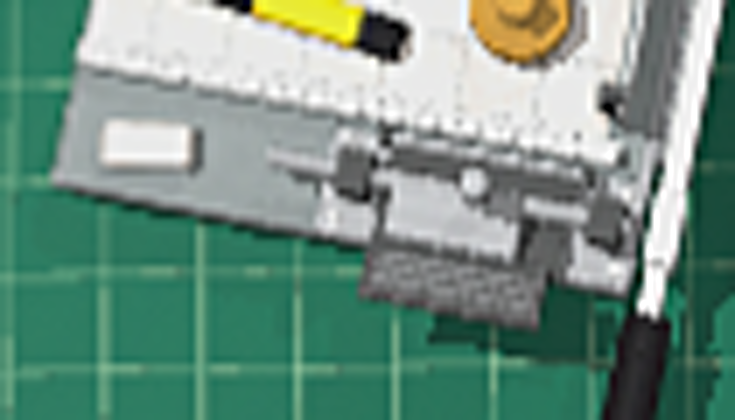

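View pics/sz.png

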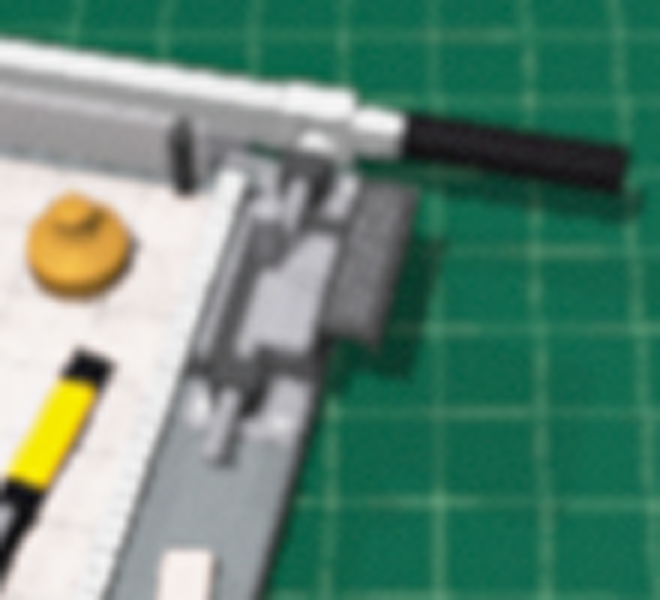

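Zoomed top view: knob top at crop (475,182), bar's front corners at (358,293) and (538,327), ledge's front-left corner at (55,183). In the side crop the bar's front edge runs from (417,188) to (377,345). I'll cast rays and cross-check.

```bash
cat > h.py <<'E'
import numpy as np,cv2
from rig import robot
from scipy.spatial.transform import Rotation as R
def cam(n):
    c=robot.camera_info(n); return c['mtx'],np.array([c['k1'],0,0,0,0.]),np.array(c['origin']),R.from_euler('xyz',c['orientation']).as_matrix()@np.diag([1,-1,-1])
def ray(n,uv,z):
    K,d,o,M=cam(n); p=cv2.undistortPoints(np.array([[uv]],float),K,d)[0,0]; v=M@[p[0],p[1],1]; return o+v*(z-o[2])/v[2]
def proj(n,P):
    K,d,o,M=cam(n); rv=cv2.Rodrigues(M.T)[0]; return cv2.projectPoints(np.atleast_2d(np.array(P,float)),rv,-M.T@o,K,d)[0][:,0]
E
python3 - <<'E'
from h import *
t=lambda x,y:((x+.5)/7-.5+220,(y+.5)/7-.5+160)
s=lambda x,y:((x+.5)/6-.5+255,(y+.5)/6-.5+190)
k=ray('top',t(475,182),100); 
bl=ray('top',t(358,293),78);br=ray('top',t(538,327),78)
ll=ray('top',t(55,183),30)
sb=[ray('side',s(417,188),80),ray('side',s(377,345),80)]
print('knob',k,'bar front L,R',bl,br,'len',np.linalg.norm(bl-br),'ledge',ll,'side bar R,L',sb,np.linalg.norm(sb[0]-sb[1]))
for a,b in((br,bl),(sb[0],sb[1])):
    d=b-a; print('yaw',np.degrees(np.arctan2(-d[0],d[1])))
# ledge front edge line in deck: side white fence top edge
pr=[ray('top',t(*p),30) for p in((55,183),(355,243))]; d=pr[0]-pr[1]; print('yaw ledge',np.degrees(np.arctan2(-d[0],d[1])))
ha=[ray('top',t(*p),72) for p in((640,310),(703,0))]; d=ha[1]-ha[0]; print('arm left edge yaw',np.degrees(np.arctan2(d[1],d[0])),ha)
q=proj('side',[k])[0]; print('knob in side crop',(q-[255,190])*6)
E
```

```text
knob [538.65682933 121.90207147 100.        ] bar front L,R [488.1572377  181.33605108  78.        ] [469.94228036  93.38247487  78.        ] len 89.81991002951936 ledge [552.62589398 341.05397264  30.        ] side bar R,L [array([469.93314458,  95.04716206,  80.        ]), array([487.59690926, 186.5520112 ,  80.        ])] 93.19413070654886
yaw -11.700404352519172
yaw -10.92578327457393
yaw ledge -12.338075527820612
arm left edge yaw -12.229946012960182 [array([478.07597599,  43.6916765 ,  72.        ]), array([631.89883096,  10.34983382,  72.        ])]
knob in side crop [265.73565866 202.03227968]
```

Both views agree: guillotine yaw is about -11.8°, origin about (561.2, 81.2), and the bar length matches the given 90 mm. I'll move above the lock with one finger over the bar, the other left of the knob, and a 35 mm opening.

Request:
step_arm(
  series=[
    [[0, 0, 76, -40.3, -28.7, 4.5, 3.5], [0, 0, 76, -40.3, -28.7, 4.5, 3.5], [0, 0, 76, -40.3, -28.7, 4.5, 3.5], [0, 0, 76, -40.3, -28.7, 4.5, 3.5], [0, 0, 76, -40.3, -28.7, 4.5, 3.5], [0, 0, 76, -40.3, -28.7, 4.5, 3.5], [0, 0, 76, -40.3, -28.7, 4.5, 3.5], [0, 0, 76, -40.3, -28.7, 4.5, 3.5], [0, 0, 76, -40.3, -28.7, 4.5, 3.5], [0, 0, 76, -40.3, -28.7, 4.5, 3.5], [0, 0, 76, -40.3, -28.7, 4.5, 3.5], [0, 0, 76, -40.3, -28.7, 4.5, 3.5], [0, 0, 76, -40.3, -28.7, 4.5, 3.5], [0, 0, 76, -40.3, -28.7, 4.5, 3.5], [0, 0, 76, -40.3, -28.7, 4.5, 3.5], [0, 0, 76, -40.3, -28.7, 4.5, 3.5], [0, 0, 76, -40.3, -28.7, 4.5, 3.5], [0, 0, 76, -40.3, -28.7, 4.5, 3.5]],
  ],
)

```text
t: 1.9
ee_pos: [520.8, 151.4, 186.7]
orientation: [3.142, -0.0, 1.365]
force: [-0.2, -0.2, 0.2]
finger_gap: 35.1
grasp_force: 0.0
```

```bash
cat > snap.py <<'E'
import sys
from h import *
n=sys.argv[1]; a=robot.capture("side")[:,:,::-1]
x,y=255,150
cv2.imwrite(f"pics/{n}.png",cv2.resize(a[y:y+110,x:x+130],None,fx=5,fy=5,interpolation=cv2.INTER_CUBIC))
E
python3 snap.py s1
```

```text
(no output)
```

View pics/s1.png

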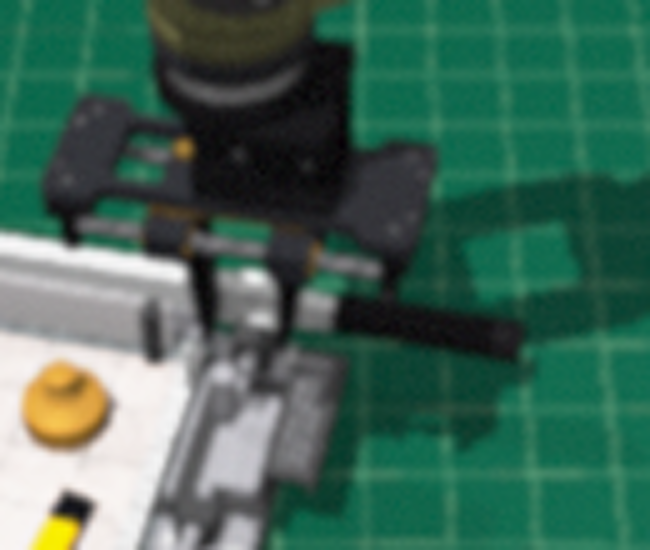

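The two fingertips at (210,325) and (285,325) hang over the lock, pitched as planned. I'll descend to just above the bar.

Request:
step_arm(
  series=[
    [[0, 0, 0, 0, 0, 3, 3.5], [0, 0, 0, 0, 0, 5, 3.5], [0, 0, 0, 0, 0, 6.5, 3.5], [0, 0, 0, 0, 0, 7.6, 3.5], [0, 0, 0, 0, 0, 8.4, 3.5], [0, 0, 0, 0, 0, 8.4, 3.5], [0, 0, 0, 0, 0, 8.4, 3.5]],
  ],
)

```text
t: 2.65
ee_pos: [521.4, 151.2, 103.3]
orientation: [3.141, -0.0, 1.364]
force: [-0.2, -0.7, -0.1]
finger_gap: 35.0
grasp_force: 0.0
```

```bash
python3 snap.py s2
```

```text
(no output)
```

View pics/s2.png

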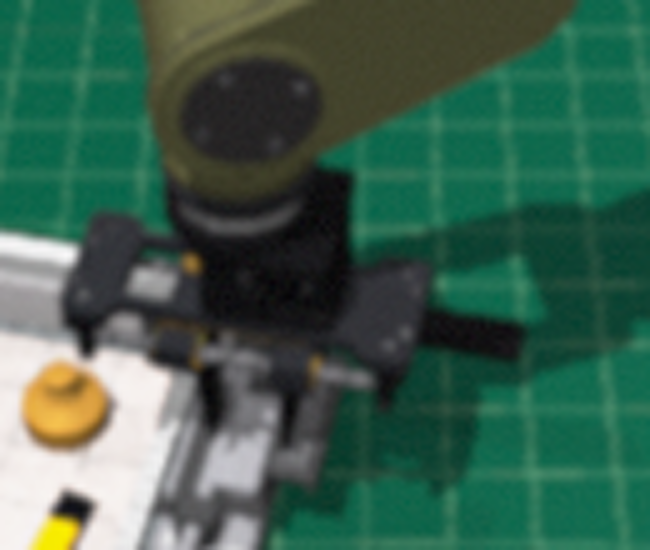

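The tips have reached bar height. The front finger at (288,440) looks close to the bar's inner edge, so I'll check it against projected points.

Run:
```python
from h import *
a=np.radians(-11.8);X=np.array([np.cos(a),np.sin(a),0]);Y=np.array([-np.sin(a),np.cos(a),0]);O=np.array([561.2,81.2,0])
G=lambda x,y,z:O+x*X+y*Y+[0,0,z]
for n,p in dict(tipbarC=(-77,60,86),tipbar_in_far=(-71,50,86),tipbar_out_near=(-83,70,86),barInFarR=(-62,-7,80),barInL=(-62,83,80),barOutL=(-92,83,80),barOutR=(-92,-7,80),bar_in60=(-62,60,80),tipknob=(-30,60,86),knobtop=(-30,36,100)).items():
    print(n,((proj('side',[G(*p)])[0]-[255,150])*5).round())
o=robot.get_obs();print(o['ee_pos'],(o['ee_pos']-O)@X,(o['ee_pos']-O)@Y)
```

```text
tipbarC [294. 433.]
tipbar_in_far [287. 417.]
tipbar_out_near [300. 449.]
barInFarR [295. 343.]
barInL [257. 468.]
barOutL [311. 477.]
barOutR [346. 352.]
bar_in60 [267. 435.]
tipknob [211. 418.]
knobtop [220. 369.]
[521.61650025 151.28433463 103.60798804] -53.07896676323459 60.50860021978721
```

Projection agrees within about 4 mm and both fingers are well placed. I'll shift 2 mm towards the user and press.

Request:
step_arm(
  series=[
    [[0, 0, 0, 0, -0.2, 0.3, 3.5], [0, 0, 0, 0, -0.2, 0.7, 3.5], [0, 0, 0, 0, -0.2, 1.0, 3.5], [0, 0, 0, 0, -0.2, 1.3, 3.5], [0, 0, 0, 0, -0.2, 1.5, 3.5], [0, 0, 0, 0, -0.2, 1.5, 3.5], [0, 0, 0, 0, -0.2, 1.5, 3.5]],
  ],
)

```text
t: 3.4
ee_pos: [516.8, 152.4, 88.2]
orientation: [-3.135, -0.0, 1.364]
force: [-10.3, 2.0, 11.1]
finger_gap: 34.8
grasp_force: 5.8
```

Vertical force is 11 N with a 10 N sideways drag, because the bar's top swings towards the user on its arc. I'll let the front finger follow it by moving slightly towards the user and opening a little.

Request:
step_arm(
  series=[
    [[0, 0, 0, 0, -0.1, 0, 3.65], [0, 0, 0, 0, -0.2, 0, 3.8], [0, 0, 0, 0, -0.2, 0, 3.8], [0, 0, 0, 0, -0.2, 0, 3.8]],
  ],
)

```text
t: 3.8
ee_pos: [518.1, 152.1, 89.2]
orientation: [3.139, -0.001, 1.365]
force: [-1.0, 0.3, 6.0]
finger_gap: 37.4
grasp_force: 3.1
```

Request:
step_arm(
  series=[
    [[0, 0, 0, 0, -0.1, 0.15, 3.8], [0, 0, 0, 0, -0.15, 0.3, 3.8], [0, 0, 0, 0, -0.15, 0.3, 3.8], [0, 0, 0, 0, -0.15, 0.3, 3.8]],
  ],
)

```text
t: 4.2
ee_pos: [517.1, 152.3, 87.0]
orientation: [3.138, -0.001, 1.365]
force: [-1.3, -0.9, 9.5]
finger_gap: 38.1
grasp_force: 4.4
```

Now 9.5 N with the tip at about 70 mm, so the catch is down. I'll slide in the -y direction.

Request:
step_arm(
  series=[
    [[0, 0, 0, -0.3, 0, 0, 3.8], [0, 0, 0, -0.6, 0, 0, 3.8], [0, 0, 0, -0.9, 0, 0, 3.8], [0, 0, 0, -1.2, 0, 0, 3.8], [0, 0, 0, -1.5, 0, 0, 3.8], [0, 0, 0, -1.8, 0, 0, 3.8], [0, 0, 0, -2.1, 0, 0, 3.8], [0, 0, 0, -2.1, 0, 0, 3.8]],
  ],
)

```text
t: 5.0
ee_pos: [513.1, 133.6, 87.1]
orientation: [3.138, -0.006, 1.363]
force: [-0.1, 5.9, 7.9]
finger_gap: 38.0
grasp_force: 4.4
```

Request:
step_arm(
  series=[
    [[0, 0, 0, -0.3, 0, 0, 3.8], [0, 0, 0, -0.6, 0, 0, 3.8], [0, 0, 0, -0.9, 0, 0, 3.8], [0, 0, 0, -1.2, 0, 0, 3.8], [0, 0, 0, -1.4, 0, 0, 3.8], [0, 0, 0, -1.6, 0, 0, 3.8], [0, 0, 0, -1.8, 0, 0, 3.8], [0, 0, 0, -1.8, 0, 0, 3.8]],
  ],
)

```text
t: 5.8
ee_pos: [509.4, 116.2, 87.1]
orientation: [3.138, -0.006, 1.363]
force: [0.6, 8.0, 8.0]
finger_gap: 37.8
grasp_force: 5.2
```

Request:
step_arm(
  series=[
    [[0, 0, 0, -0.15, 0, 0, 3.8], [0, 0, 0, -0.3, 0, 0, 3.8], [0, 0, 0, -0.4, 0, 0, 3.8], [0, 0, 0, -0.5, 0, 0, 3.8], [0, 0, 0, -0.5, 0, 0, 3.8]],
  ],
)

```text
t: 6.3
ee_pos: [509.2, 115.5, 87.3]
orientation: [3.137, -0.015, 1.363]
force: [3.1, 23.0, 3.7]
finger_gap: 37.9
grasp_force: 12.7
```

A firm 23 N stop at guillotine y of about 23 mm, which matches home (expected finger centre 21.5). I'll back off the knob slightly, then lift straight up.

Request:
step_arm(
  series=[
    [[0, 0, 0, 0.3, 0, 0, 3.8], [0, 0, 0, 0.6, 0, 0, 3.8], [0, 0, 0, 0.9, 0, 0, 3.8], [0, 0, 0, 1.1, 0, 0, 3.8], [0, 0, 0, 1.1, 0, -0.5, 3.8], [0, 0, 0, 1.1, 0.2, -1.0, 3.8], [0, 0, 0, 1.1, 0.3, -1.5, 3.8], [0, 0, 0, 1.1, 0.3, -3, 3.8], [0, 0, 0, 1.1, 0.3, -6, 3.8], [0, 0, 0, 1.1, 0.3, -10, 3.8], [0, 0, 0, 1.1, 0.3, -14, 3.8], [0, 0, 0, 10, 0.3, -17, 3.8], [0, 0, 0, 15, 0.3, -18, 3.8], [0, 0, 0, 20, 0.3, -18, 3.8], [0, 0, 0, 25, 0.3, -18, 3.8], [0, 0, 0, 25, 0.3, -18, 3.8], [0, 0, 0, 25, 0.3, -18, 3.8], [0, 0, 0, 25, 0.3, -18, 3.8], [0, 0, 0, 25, 0.3, -18, 3.8]],
  ],
)

```text
t: 8.2
ee_pos: [560.3, 352.4, 264.5]
orientation: [-3.141, 0.001, 1.364]
force: [0.2, -0.1, -0.5]
finger_gap: 37.8
grasp_force: 0.0
```

Run:
```python
from h import *
s=robot.capture("side")[:,:,::-1];t=robot.capture("top")[:,:,::-1]
f=lambda a,k:cv2.resize(a,None,fx=k,fy=k,interpolation=cv2.INTER_CUBIC)
A=f(t[160:220,240:320],5);B=f(s[205:265,275:355],5)
cv2.imwrite("pics/e.png",np.vstack([A,B]));
```

```text
(no output)
```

View pics/e.png

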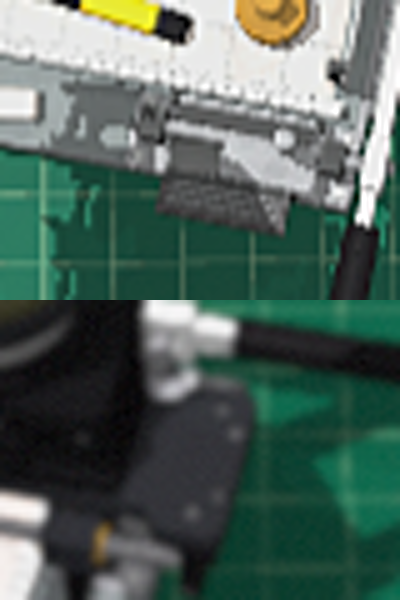

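Top half: the knob is now at crop (285,138), close to the right saddle, and the bar's front corners are at (157,210) and (286,233). I'll convert these to check bolt travel and that the catch is up.

Run:
```python
from h import *
a=np.radians(-11.8);X=np.array([np.cos(a),np.sin(a),0]);Y=np.array([-np.sin(a),np.cos(a),0]);O=np.array([561.2,81.2,0])
t=lambda x,y:((x+.5)/5-.5+240,(y+.5)/5-.5+160)
for n,p,z in(('knob',(285,138),100),('L',(157,210),78),('R',(286,233),78)):
    q=ray('top',t(*p),z)-O; print(n,q@X,q@Y)
```

```text
knob -30.05137676500503 3.591125874453942
L -92.37106088871829 82.00026983954339
R -91.29388768077905 -7.926242579847045
```

The knob measures y = 3.6 mm (home is 4). The bar's front edge is at x of about -92, its "up" position. The robot is clear, so I'll hand in.

```bash
python3 -c "
from rig import robot
print(robot.hand_in())"
```

```text
the job is handed in; nothing more can be done
None
```

The bolt is fully home (knob measured at y 3.6 mm against 4), the catch has sprung back up to lock it, the arm touched nothing else, and the job was handed in after about 8.3 s.

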